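# Set the length stop of a cut-off board to the red tag and butt the cork bar against it

## Task

The cork bar is to be sawn to the length of the red tag: push the length stop along the fence towards the saw guide until its spring pin drops into the notch at the red tag, and once it is in, push the cork bar along the fence until it butts flush against the stop, gently enough that the stop stays in its notch. Do it all by pushing: do not lift the bar or pull up the pin's knob, and leave the shoe last, the glue tin and the saw where they are.

Things in the scene. Friction and masses are not known exactly. Their poses are not given: they have to be found in the camera images.
- board: Cut-off board screwed to the bench: plywood base 165 x 620 x 18 mm. Origin at its underside, below the near face of the fence, at mid length. y runs along the fence from the loading end (-y) past the saw guide to the stop end (+y); x points across, away from the robot; z up. The aluminium fence stands at x 0 to 30 mm over the whole length, top 50 mm above the bench.
- channel (a point): Point of the channel floor, 18 mm above the bench, at board x -23.5, y -170 mm. The channel for the bar lies in front of the fence, board x -47 to 0 mm. A low lip (x -55 to -47 mm, 8 mm above the floor) borders it from y -310 to +20 mm only; beyond that the front is open.
- saw_guide (a point): Middle of the saw slit at the top of the saw guide: board y -30 mm, 73 mm above the bench. Dark posts either side of the slit, from y -46 to -15 mm: two at the channel's front (x -61 to -47 mm), two on the fence. The bar passes between them.
- notch_row (a point): Top of the fence at board y 140 mm. A steel strip let into the fence's top has 11 V notches 20 mm apart, at board y 40, 60 .. 240 mm (16 mm wide, 5.6 mm deep, 4 mm flat lands between). A white scale lies behind the fence (x 30 to 60 mm, 40 mm above the bench).
- stop (a joint): How far the length stop has been pushed from the stop end towards the saw guide, m, 0 to 0.22: at value q its middle (pin, pointer, plate) is at board y = 0.25 - q. On the lands it slides with 1 to 3 N; pushing its spring pin up out of a notch takes about 8 to 13 N, either way; past a land the force dips and the pin draws the stop into the next notch by itself, over the last 6 to 9 mm. It can be pushed either way.
- index_pin (a joint): Height of the stop's spring pin, m: 0 = down in a notch, about 0.0045 = riding on a land between notches. Its black knob, 20 mm wide, on top of the stop (top 81 mm above the bench at 0) rises and falls with it. More than 0.0075 counts as pulled.
- stop_pointer (a point): Tip of the stop's black pointer over the scale, at the middle of the stop, 47 mm above the bench. The pin is in a tag's notch when the pointer stands at the middle of that tag along the fence.
- stop_push (a point): Where to push the stop: on the side of its upright aluminium plate that looks to the stop end (+y), 35 mm in front of the fence, 43 mm above the bench. The plate is 12 mm thick along the fence, reaches 2 to 60 mm out in front of the fence and stands 20 to 66 mm above the bench. Beside it, over the fence, sits the dark carriage (50 mm along the fence, 51 to 66 mm above the bench).
- stop_face (a point): Centre of the opposite side of that plate (towards the saw guide): the bar's front end must come to rest against it. 32 mm above the bench.
- tag_red: Red tag, 26 x 9 mm, 4 mm thick, clipped on the scale behind the fence; its middle along the fence marks its notch. Origin at its underside. The red, yellow and blue tags stand at the notches y = 80, 140 and 180 mm of the board, in any order.
- tag_yellow: Yellow tag, same make, not wanted today.
- tag_blue: Blue tag, same make, not wanted today.
- cork_bar: Loose bar of cork with a dark foam layer underneath, 44 x 240 x 28 mm, about 0.1 kg, lying in the channel with about 1.5 mm play on either side, its length along the fence. Origin at the centre of its underside, y along its length towards the stop.
- bar_front (a point): Middle of the bar's front end face (towards the stop), 14 mm above its underside.
- bar_rear (a point): Middle of the bar's free end face (loading end, away from the stop): push here, towards the stop.
- shoe_last: Bystander: ochre shoe last, 258 x 92 x 98 mm, standing beyond the board's stop end. Origin at its underside.
- glue_tin: Bystander: closed tin with a green label, 72 mm diameter, 75 mm high, standing between the robot and the board. Origin at its underside.
- backsaw: Bystander: small backsaw, about 350 mm long, 20 mm high, lying flat behind the board.
Mind the look-alikes: they are no part of the job. Several things have the shape of the cork_bar; the one meant has the colours described above.

How it is judged:
On the way, in this order (a step that is already met when the one before it is completed fails the run):
1. the stop's pin has dropped into the notch at the red tag (y of stop_pointer in the frame of tag_red between -0.0025 and 0.0025 m and value of joint index_pin below 0.0018 m), for 0.2 s.
2. the cork bar butts against the stop (y of bar_front in the frame of stop_face between -0.0025 and 0.004 m), for 0.1 s.
At the end, for the whole second after the job is handed in: The stop's pin is down (less than 1.8 mm up) in the notch at the red tag (pointer within 2.5 mm of the tag's middle), and the cork bar lies flat and still in the channel, along the fence within 0.05 rad, its front end within 2.5 mm of the stop's plate (all of step 1 and all of step 2 and angle between the y axis of cork_bar and the y axis of board, either way round below 0.05 rad and x of cork_bar in the frame of board between -0.029 and -0.018 m and z of cork_bar in the frame of board below 0.021 m and linear speed of cork_bar below 0.01 m/s); the robot touches nothing.
It fails at once if the cork bar is lifted (more than 10 mm off the channel floor) (z of cork_bar in the frame of board above 0.028 m).
It fails at once if the pin is pulled up by its knob (value of joint index_pin above 0.0075 m).
It fails at once if the shoe last is moved by more than 15 mm (distance of shoe_last from where it was at the start of the episode above 0.015 m).
It fails at once if the glue tin is moved by more than 15 mm (distance of glue_tin from where it was at the start of the episode above 0.015 m).
It fails at once if the saw is moved by more than 15 mm (distance of backsaw from where it was at the start of the episode above 0.015 m).
It also fails if it takes over 64 s, if anything falls off the work surface, if the arm or the gripper's body presses on something with over 40 N, if the wrist force passes 120 N, or if a joint passes its speed limit or range.

## Robot

A 6-joint arm with a two-finger parallel gripper is mounted at the origin on the work surface. World frame = base frame: x ahead of the robot, y to its left, z up, the work surface at z = 0. Lengths are in m, angles in rad, forces in N, time in s.
With the tool pointing down it reaches from about 0.35 to 0.975 m from the base axis. Payload 4.9 kg.
Tool frame: the origin (TCP) lies midway between the tips of the shut fingers; the grasp point (between the pads) lies 19 mm behind it; z points along the fingers, y is the line along which they close (so a half turn about z gives the same grasp; the last joint's range is limited). The gripper opens to 85 mm and grips with 20 to 120 N. Pads are 22 mm wide; open, the fingers measure 114 mm over their backs; the gripper's body (76 mm by 85 mm) begins 54 mm behind the grasp point. The pads swing forward as they close: fully open they stand 13 mm farther back than shut.
Start: joints at [-0.119, 0.053, 1.613, -0, 1.476, -0.119], TCP at [0.625, 0, 0.231] pointing down, gripper open.
Joint ranges: [-3.01, 3.01], [-1.01, 2.22], [0.06, 2.58], [-1.02, 4.17], [0.09, 2.62], [-3.14, 3.14]. Speed limits (rad/s): [2.57, 2.57, 3.14, 3.14, 3.14, 3.14].

## Interface

Orientations are given as a rotation vector (axis times angle).
In Python, from station import ctrl gives the robot as it stands. The module is installed in compiled form; this text tells all that it offers.
- The arm moves only by the shell command python3 -m handwheel 'ROWS' [OPENING] [FORCE]. ROWS is JSON, a list of rows, each a list of 2 entries, a list of its own where there are three numbers: the shift along the tool's x, y, z in cm, then the turn, a rotation vector about the tool's x, y, z in rad. In form: [[[tx, ty, tz], [ax, ay, az]], ...]. A call has 1 to 5 rows; each row is the pose to reach, as a shift and turn from the pose commanded when the call began, along the tool's axes at that moment; what a row does not reach only later rows make up. A row lasts 1/8 s, in which the tool goes at most 62.5 mm and 10.7 degrees, less where a joint would pass 70% of its speed; a pose out of reach is approached as far as the arm can. A call with a gripper value outside its range is refused whole. OPENING is the gripper's target within -1 to 1 (shut at 1, half-way at 0, fully open at -1), set as the call begins (- or left out, the last holds). The fingers move at their own pace and stop on an object; FORCE is the grip in N (left out, the last holds). Time passes only in rows, so rows that repeat a pose let the fingers close. It gives the time, the measured TCP pose, the force, the opening and the grip force at its end, in the units of the state.
- ctrl.get_obs(): the state, without advancing time (a new reading comes with each control period).
- ctrl.get_image(name): name is "scene" or "side" or "wrist"; returns the picture (420x560x3 uint8, blue, green, red); there is no depth.
- ctrl.calibration(name): a dict with "fx", "fy", "cx", "cy" (pixels), "R" (3x3) and "t" (3): a world point X has camera coordinates R X + t. Camera axes: x right, y down, z forward; pixel columns grow to the right and rows downward; lengths in m; the calibration is good to about 2 mm. A picture is of the moment at which its call begins: read the wrist's pose just before it. calibration takes no time and is no camera call; for the wrist camera it gives the pose at the moment of the call.
- ctrl.finish_job(): hands the job in; it is judged then, once.
Trained networks look in the newest picture that a camera, given by its name, has taken for a name from the list of things; names that differ only in an ending like _2 or _b are one class to them, and where a whole thing is asked for, a point or a joint stands for the part that bears it (a point fixed in the world has none). Each returns a list of dicts, best first, with "score" (0 to 1); they miss things now and then, are a little off and sometimes report something else, mostly with a low value. They report only what shows in the picture. A call takes as long as a camera call. They do not tell look-alikes from the thing itself.
- ctrl.look_for(camera, query): "position" ([column, row] in pixels, amid what is visible of it).
- ctrl.landmark_of(camera, query): "position" ([column, row] in pixels: a listed point, or the origin of a listed thing).
The state is a dict: "t": time; "q": joint angles; "dq": joint speeds; "effort": joint torques, N m; "tool_pos": TCP position; "tool_rot": TCP orientation; "contact_force": force on the tool from outside, world axes, zero at the start; "wrist_torque": the same for the moment, N m; "opening": finger opening in m; "grip_force": force on a finger pad.
Only numpy, scipy, OpenCV 4.12 (cv2) and the standard library are available. Lean on these libraries where they do the work, as an engineer would, in place of code of your own. Each camera call takes 0.05 s, during which the arm holds its last target. There are 200 camera calls.

## Working session

There is one attempt and no reset: what is moved stays moved. The work goes in short steps, Python scripts to look and compute and a shell command to move; the robot and the scene stay as the last step left them, time stands still between calls to the robot, and variables do not carry over. Pictures are saved under pics/ and viewed, at most 10 in all, crops included, and the job is handed in when it is done.

```bash
mkdir -p pics; cat > h.py <<'E'
from station import ctrl
import numpy as np, cv2
def ray(cam,px):
    c=ctrl.calibration(cam);R=np.array(c["R"]);t=np.array(c["t"])
    d=R.T@np.array([(px[0]-c["cx"])/c["fx"],(px[1]-c["cy"])/c["fy"],1]);return -R.T@t,d
def onz(cam,px,z):
    o,d=ray(cam,px);return o+d*(z-o[2])/d[2]
def proj(cam,X):
    c=ctrl.calibration(cam);p=np.array(c["R"])@np.array(X)+np.array(c["t"])
    return [c["fx"]*p[0]/p[2]+c["cx"],c["fy"]*p[1]/p[2]+c["cy"]]
E
python3 - <<'E'
from h import *
o=ctrl.get_obs();print(o["t"],o["tool_pos"],o["tool_rot"],o["opening"])
zs=dict(board=0,channel=.018,saw_guide=.073,notch_row=.05,stop_pointer=.047,stop_push=.043,stop_face=.032,tag_red=.04,tag_yellow=.04,tag_blue=.04,cork_bar=.018,bar_front=.032,bar_rear=.032,shoe_last=0,glue_tin=0,backsaw=0)
ims=[]
for cam in ("scene","side"):
    im=ctrl.get_image(cam);ims.append(im)
    cv2.imwrite(f"pics/{cam}0.png",im)
    for k,z in zs.items():
        for r in ctrl.landmark_of(cam,k)[:3]:
            if r["score"]>.3: print(cam,k,round(r["score"],2),np.round(r["position"]),np.round(onz(cam,r["position"],z)[:2],4))
E
```

```text
0.0 [6.24375239e-01 4.57228865e-05 2.30058328e-01] [-2.22037136e+00 -2.22020737e+00  2.00827810e-03] 0.08543822111388055
scene board 0.82 [236. 208.] [ 0.5719 -0.0221]
scene channel 0.8 [191. 182.] [ 0.574  -0.1832]
scene saw_guide 0.61 [254. 168.] [ 0.4707 -0.0214]
scene saw_guide 0.56 [231. 185.] [ 0.5529 -0.0438]
scene notch_row 0.68 [278. 222.] [0.5782 0.1263]
scene stop_pointer 0.64 [310. 251.] [0.61   0.2406]
scene stop_push 0.55 [322. 222.] [0.5128 0.2239]
scene stop_push 0.43 [287. 240.] [0.6114 0.1722]
scene stop_face 0.7 [317. 228.] [0.5316 0.2207]
scene tag_red 0.39 [276. 234.] [0.6071 0.138 ]
scene tag_yellow 0.61 [286. 239.] [0.608  0.1667]
scene tag_blue 0.45 [257. 226.] [0.6148 0.0793]
scene cork_bar 0.78 [208. 184.] [ 0.5544 -0.1323]
scene bar_front 0.91 [238. 197.] [ 0.556  -0.0249]
scene bar_front 0.54 [201. 145.] [ 0.4499 -0.238 ]
scene bar_front 0.36 [233. 184.] [ 0.5243 -0.0639]
scene bar_rear 0.73 [169. 167.] [ 0.5702 -0.2677]
scene bar_rear 0.47 [232.  95.] [ 0.2142 -0.2866]
scene shoe_last 0.95 [403. 264.] [0.4941 0.4615]
scene glue_tin 0.86 [254. 169.] [ 0.42
[... 369 characters left out ...]
55. 200.] [0.5118 0.2269]
side stop_face 0.73 [260. 206.] [0.5227 0.1987]
side stop_face 0.68 [229. 182.] [0.4704 0.4006]
side stop_face 0.4 [317. 268.] [ 0.5575 -0.1448]
side tag_blue 0.54 [300. 220.] [0.607  0.0698]
side cork_bar 0.76 [317. 270.] [ 0.5609 -0.1397]
side cork_bar 0.6 [247. 338.] [ 0.3211 -0.2901]
side bar_front 0.86 [296. 313.] [ 0.442  -0.2728]
side bar_front 0.85 [298. 242.] [ 0.5561 -0.0252]
side bar_front 0.45 [337. 223.] [0.71   0.0255]
side bar_rear 0.98 [344. 299.] [ 0.5654 -0.2694]
side bar_rear 0.81 [192. 355.] [ 0.2033 -0.3039]
side shoe_last 0.6 [232. 182.] [0.4982 0.4581]
side glue_tin 0.59 [252. 266.] [ 0.413 -0.047]
side backsaw 0.93 [338. 228.] [0.73   0.0438]
```

View pics/scene0.png

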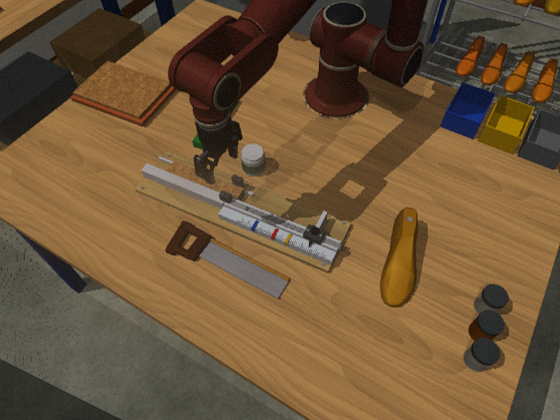

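View pics/side0.png

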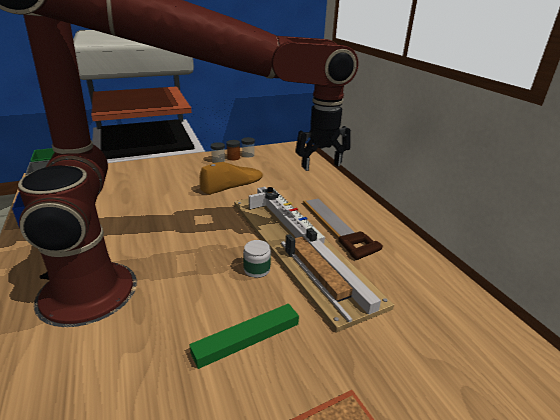

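The scene picture shows the fence running from (145,172) to (345,265). The tags along it are blue ~(256,226), red ~(275,234) and yellow ~(287,240), and the stop is at (316,232). In the side picture the cork bar lies in the channel, rear end (344,297). Candidates for the cork bar:
- cork bar in the channel, side (320,268): cork with a dark underside, so this is the one
- green bar, side (247,338): wrong colour
- cork sheet, scene (120,90): wrong shape

Next I fit the board pose and check with one close crop.

```bash
cat > fit.py <<'E'
from h import *
from scipy.optimize import least_squares
# board x,y,z for known points; bar & stop unknown along y
obs=[("scene",(236,208),(0,0,0)),("scene",(191,182),(-.0235,-.17,.018)),("scene",(278,222),(.015,.14,.05)),
("side",(324,278),(-.0235,-.17,.018)),("side",(282,211),(.015,.14,.05)),("side",(301,251),(0,0,0)),
("scene",(276,234),(.045,.14,.04)),("scene",(286,239),(.045,.18,.04)),("scene",(257,226),(.045,.08,.04)),("side",(300,220),(.045,.08,.04)),
("scene",(310,251),(.05,"s",.047)),("side",(278,194),(.05,"s",.047)),("scene",(317,228),(-.031,"s-",.032)),
("scene",(238,197),(-.0235,"f",.032)),("side",(298,242),(-.0235,"f",.032)),("scene",(169,167),(-.0235,"r",.032)),("side",(344,299),(-.0235,"r",.032))]
def P(p,X):
    x,y,a,s,f=p;y0={"s":s,"s-":s-.006,"f":f,"r":f-.24}.get(X[1],X[1])
    return np.array([x+X[0]*np.cos(a)-y0*np.sin(a),y+X[0]*np.sin(a)+y0*np.cos(a),X[2]])
def res(p): return np.concatenate([np.array(proj(c,P(p,X)))-px for c,px,X in obs])
r=least_squares(res,[.57,-.02,.05,.24,.0],loss="soft_l1")
print("board x,y,yaw,stop y,bar front y",r.x.round(4)); print(res(r.x).reshape(-1,2).round(1).tolist())
np.save("board.npy",r.x)
E
python3 - <<'E'
import fit,cv2
from fit import *
a=cv2.resize(cv2.imread("pics/scene0.png")[150:280,130:360],None,fx=3.4,fy=3.4,interpolation=cv2.INTER_CUBIC)[:300*2]
cv2.imwrite("pics/crop0.png",a);print(a.shape)
p=r.x
for n,X in dict(stop_push=(-.035,p[3]+.006,.043),red=(.045,.14,.04),bar_rear=(-.0235,p[4]-.24,.032)).items(): print(n,P(p,X).round(4))
E
```

```text
board x,y,yaw,stop y,bar front y [ 0.5749 -0.012   0.0758  0.2477 -0.0127]
[[2.6, 1.8], [1.8, -2.5], [1.0, 0.7], [1.5, 2.3], [2.8, -1.8], [0.1, -3.6], [-2.1, -0.9], [1.2, -0.1], [-2.7, -1.4], [2.1, -0.8], [-0.4, -1.9], [1.7, -0.9], [3.1, -0.3], [-0.1, -1.2], [-1.4, 0.7], [0.0, -0.0], [0.6, -1.8]]
(442, 782, 3)
stop_push [0.5208 0.2383 0.043 ]
red [0.6092 0.131  0.04  ]
bar_rear [ 0.5706 -0.2657  0.032 ]
```

View pics/crop0.png

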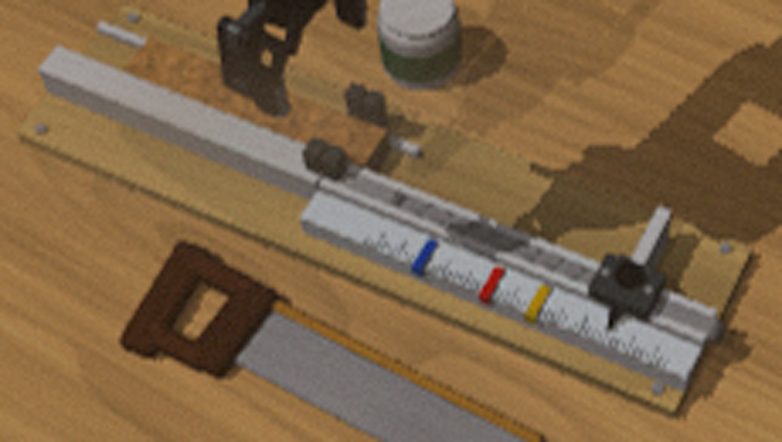

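Blue, red and yellow are at crop x 425, 492 and 539, spaced 60:40 mm, so red is at y = 140. The stop is near 240. I'm shutting the gripper and moving above the stop end.

```bash
python3 -m handwheel '[[[6,-2.2,1],[0,0,-0.076]],[[12,-4.4,2],[0,0,-0.076]],[[18,-6.6,4],[0,0,-0.076]],[[24,-8.8,5],[0,0,-0.076]],[[28,-10.7,6],[0,0,-0.076]]]' 1 60; python3 -m handwheel '[[[0,0,0],[0,0,0]],[[0,0,0],[0,0,0]]]'
python3 - <<'E'
from h import *
o=ctrl.get_obs();print(o["t"],o["tool_pos"],o["tool_rot"],o["opening"],o["contact_force"])
for cam in("wrist","scene","side"):
    cv2.imwrite(f"pics/{cam}1.png",ctrl.get_image(cam))
    for k,z in dict(stop_pointer=.047,stop_push=.043,stop_face=.032,notch_row=.05,tag_red=.04,tag_yellow=.04,tag_blue=.04).items():
        for r in ctrl.landmark_of(cam,k)[:2]:
            if r["score"]>.3: print(cam,k,round(r["score"],2),np.round(r["position"]),np.round(onz(cam,r["position"],z)[:2],4))
E
```

```text
t: 2.33
tool_pos: [0.5171, 0.2819, 0.1712]
tool_rot: [2.135, 2.304, 0.001]
contact_force: [0.9, 0.4, -0.4]
opening: 0.0001
grip_force: 0.0
t: 2.58
tool_pos: [0.5182, 0.2799, 0.1715]
tool_rot: [2.134, 2.304, 0.0]
contact_force: [0.8, -0.1, 1.0]
opening: -0.0
grip_force: 0.0
2.575 [0.51817408 0.27990222 0.17149763] [2.13444096e+00 2.30437804e+00 1.14732136e-04] -5.393088520603442e-06 [ 0.82225787 -0.14270339  0.99114054]
wrist stop_pointer 0.76 [360. 257.] [0.6017 0.2303]
wrist stop_push 0.59 [270. 252.] [0.515  0.2268]
wrist stop_face 0.93 [282. 256.] [0.5271 0.2193]
wrist tag_blue 0.34 [359. 255.] [0.6019 0.2301]
scene stop_pointer 0.8 [308. 247.] [0.6039 0.2318]
scene stop_push 0.71 [324. 226.] [0.5213 0.2352]
scene stop_face 0.56 [314. 226.] [0.5313 0.2094]
scene notch_row 0.64 [279. 222.] [0.5767 0.1263]
scene tag_red 0.59 [279. 232.] [0.6006 0.1415]
scene tag_yellow 0.4 [289. 239.] [0.6041 0.1743]
scene tag_blue 0.41 [256. 222.] [0.6036 0.071 ]
side stop_push 0.79 [253. 197.] [0.5139 0.2478]
side stop_face 0.71 [260. 202.] [0.5291 0.2251]
side notch_row 0.95 [282. 211.] [0.5666 0.1197]
side tag_red 0.35 [293. 208.] [0.6135 0.1436]
side tag_yellow 0.68 [316. 271.] [ 0.5456 -0.1644]
side tag_yellow 0.5 [299. 246.] [ 0.5493 -0.0512]
side tag_blue 0.5 [304. 215.] [0.629  0.0926]
```

View pics/wrist1.png

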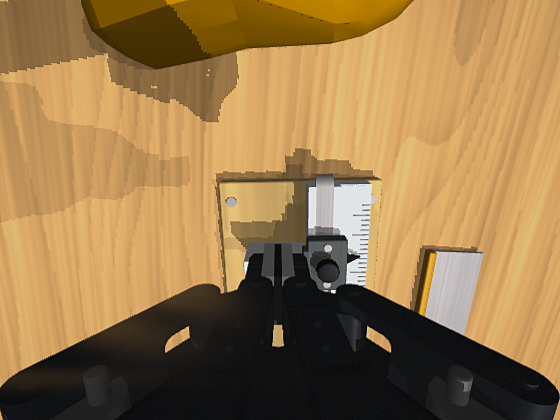

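The wrist picture shows the board's stop end, edge from (217,178) to (382,179), the fence at columns 308-333, the carriage at (327,262) and the pointer tip at (359,257).

```bash
python3 - <<'E'
from h import *
for n,px,z in [("cornL",(217,180),.018),("cornR",(381,180),.018),("fenceL",(316,177),.05),("fenceR",(334,177),.05),("scaleR bot",(366,290),.04),("scaleR top",(374,182),.04),("ptr",(360,257),.047),("knob",(327,270),.081),("shoe",(160,68),.02),("boardL bot",(221,280),.018)]:
    print(n,onz("wrist",px,z).round(4))
im=cv2.imread("pics/wrist1.png")[165:295,205:395]
cv2.imwrite("pics/wc1.png",cv2.resize(im,None,fx=4,fy=4,interpolation=cv2.INTER_CUBIC))
E
```

```text
cornL [0.4556 0.2911 0.018 ]
cornR [0.6189 0.3034 0.018 ]
fenceL [0.5493 0.3066 0.05  ]
fenceR [0.5652 0.3078 0.05  ]
scaleR bot [0.6146 0.1926 0.04  ]
scaleR top [0.6047 0.3044 0.04  ]
ptr [0.6007 0.2317 0.047 ]
knob [0.563  0.2325 0.081 ]
shoe [0.4027 0.3898 0.02  ]
boardL bot [0.4624 0.1803 0.018 ]
```

View pics/wc1.png

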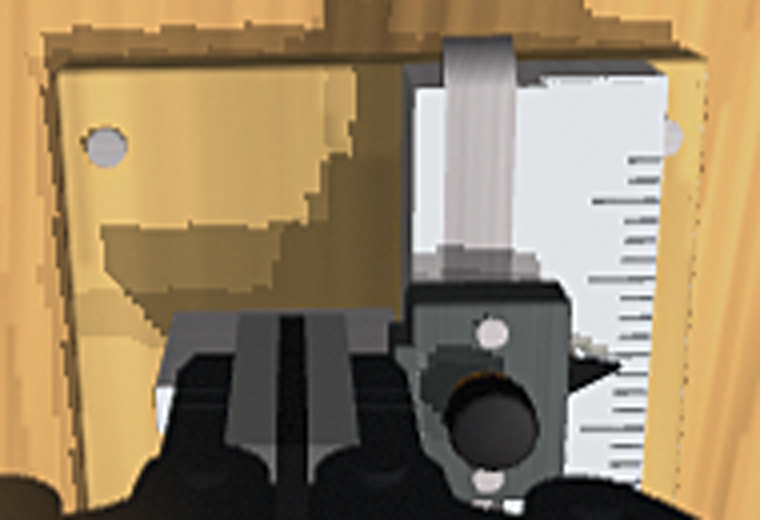

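The stop is at board y≈240 with yaw 0.075. I'm descending behind the plate and starting the push.

```bash
python3 -m handwheel '[[[0,0,5],[0,0,0]],[[0,0,10],[0,0,0]],[[0,0,13.6],[0,0,0]],[[0,0,13.6],[0,0,0]]]'; python3 -m handwheel '[[[-1,0,0],[0,0,0]],[[-2,0,0],[0,0,0]],[[-2.6,0,0],[0,0,0]],[[-3,0,0],[0,0,0]],[[-3,0,0],[0,0,0]]]';  python3 -m handwheel '[[[-0.3,0,0],[0,0,0]],[[-0.6,0,0],[0,0,0]],[[-0.9,0,0],[0,0,0]]]'
```

```text
t: 4.28
tool_pos: [0.5151, 0.2788, 0.0316]
tool_rot: [-2.133, -2.302, 0.011]
contact_force: [0.4, -0.7, 0.2]
opening: -0.0
grip_force: 0.0
t: 4.9
tool_pos: [0.5204, 0.2498, 0.0356]
tool_rot: [2.136, 2.303, 0.001]
contact_force: [0.1, 0.1, 0.6]
opening: 0.0
grip_force: 0.0
t: 5.28
tool_pos: [0.5209, 0.241, 0.0352]
tool_rot: [-2.135, -2.304, 0.0]
contact_force: [-0.1, 0.4, 0.6]
opening: 0.0002
grip_force: 0.0
```

```bash
python3 -m handwheel '[[[-0.3,0,0],[0,0,0]],[[-0.6,0,0],[0,0,0]]]'; python3 -m handwheel '[[[-0.2,0,0],[0,0,0]],[[-0.4,0,0],[0,0,0]]]'; python3 -m handwheel '[[[-0.2,0,0],[0,0,0]],[[-0.4,0,0],[0,0,0]]]'; python3 -m handwheel '[[[-0.2,0,0],[0,0,0]],[[-0.4,0,0],[0,0,0]]]'; python3 -m handwheel '[[[-0.2,0,0],[0,0,0]],[[-0.4,0,0],[0,0,0]]]'
```

```text
t: 5.52
tool_pos: [0.5212, 0.2379, 0.0353]
tool_rot: [-2.133, -2.3, -0.008]
contact_force: [-0.6, 12.6, -2.4]
opening: -0.0004
grip_force: 6.3
t: 5.78
tool_pos: [0.5216, 0.2335, 0.0353]
tool_rot: [-2.133, -2.302, -0.006]
contact_force: [0.0, 11.3, -1.2]
opening: -0.0001
grip_force: 6.4
t: 6.02
tool_pos: [0.5221, 0.2276, 0.0354]
tool_rot: [-2.135, -2.305, -0.001]
contact_force: [-0.5, 3.4, -0.2]
opening: -0.0001
grip_force: 1.5
t: 6.28
tool_pos: [0.5225, 0.2231, 0.0354]
tool_rot: [2.136, 2.304, 0.001]
contact_force: [1.0, 2.3, -0.7]
opening: -0.0
grip_force: 1.2
t: 6.52
tool_pos: [0.5226, 0.2199, 0.0354]
tool_rot: [-2.135, -2.302, -0.003]
contact_force: [0.1, 9.2, -0.6]
opening: 0.0001
grip_force: 4.5
```

```bash
python3 -m handwheel '[[[-0.3,0,0],[0,0,0]],[[-0.6,0,0],[0,0,0]],[[-0.9,0,0],[0,0,0]],[[-1.2,0,0],[0,0,0]],[[-1.5,0,0],[0,0,0]]]'; python3 -m handwheel '[[[-0.3,0,0],[0,0,0]],[[-0.6,0,0],[0,0,0]],[[-0.9,0,0],[0,0,0]],[[-1.2,0,0],[0,0,0]],[[-1.5,0,0],[0,0,0]]]'; python3 -m handwheel '[[[-0.3,0,0],[0,0,0]],[[-0.6,0,0],[0,0,0]],[[-0.9,0,0],[0,0,0]],[[-1.2,0,0],[0,0,0]],[[-1.5,0,0],[0,0,0]]]'
```

```text
t: 7.15
tool_pos: [0.524, 0.204, 0.0355]
tool_rot: [2.135, 2.304, 0.0]
contact_force: [-0.4, 2.2, -0.1]
opening: -0.0003
grip_force: 1.0
t: 7.78
tool_pos: [0.525, 0.1903, 0.0356]
tool_rot: [-2.135, -2.304, -0.003]
contact_force: [0.6, 1.8, -0.2]
opening: 0.0002
grip_force: 1.1
t: 8.4
tool_pos: [0.5261, 0.1767, 0.0355]
tool_rot: [-2.134, -2.301, -0.008]
contact_force: [0.1, 13.2, -0.8]
opening: -0.0
grip_force: 6.9
```

```bash
python3 -m handwheel '[[[-0.3,0,0],[0,0,0]],[[-0.6,0,0],[0,0,0]],[[-0.9,0,0],[0,0,0]],[[-1.2,0,0],[0,0,0]],[[-1.5,0,0],[0,0,0]]]'; python3 -m handwheel '[[[-0.2,0,0],[0,0,0]],[[-0.4,0,0],[0,0,0]],[[-0.6,0,0],[0,0,0]]]';python3 -m handwheel '[[[-0.2,0,0],[0,0,0]],[[-0.2,0,0],[0,0,0]]]'
cat > st.py <<'E'
from fit import *
import sys
print("t",ctrl.get_obs()["t"])
for cam in("scene","side","wrist"):
    cv2.imwrite(f"pics/{cam}{sys.argv[1]}.png",ctrl.get_image(cam))
    for k,z in dict(stop_pointer=.047,stop_push=.043,stop_face=.032,tag_red=.04,index_pin=.08,bar_front=.032,bar_rear=.032).items():
        for q in ctrl.landmark_of(cam,k)[:1]:
            if q["score"]>.3: print(cam,k,round(q["score"],2),np.round(q["position"]),np.round(onz(cam,q["position"],z)[:2],4))
E
python3 st.py 2
```

```text
t: 9.02
tool_pos: [0.5271, 0.1606, 0.0353]
tool_rot: [-2.135, -2.301, -0.004]
contact_force: [-0.6, 11.5, 0.3]
opening: -0.0001
grip_force: 5.4
t: 9.4
tool_pos: [0.5275, 0.1559, 0.0353]
tool_rot: [-2.134, -2.301, -0.007]
contact_force: [0.7, 13.8, 0.4]
opening: -0.0003
grip_force: 6.7
t: 9.65
tool_pos: [0.5277, 0.152, 0.0353]
tool_rot: [-2.135, -2.303, -0.002]
contact_force: [0.5, 6.6, 1.7]
opening: -0.0001
grip_force: 3.3
board x,y,yaw,stop y,bar front y [ 0.5749 -0.012   0.0758  0.2477 -0.0127]
[[2.6, 1.8], [1.8, -2.5], [1.0, 0.7], [1.5, 2.3], [2.8, -1.8], [0.1, -3.6], [-2.1, -0.9], [1.2, -0.1], [-2.7, -1.4], [2.1, -0.8], [-0.4, -1.9], [1.7, -0.9], [3.1, -0.3], [-0.1, -1.2], [-1.4, 0.7], [0.0, -0.0], [0.6, -1.8]]
t 9.65
scene stop_pointer 0.73 [280. 235.] [0.6105 0.1509]
scene stop_push 0.54 [294. 212.] [0.5262 0.143 ]
scene tag_red 0.53 [279. 234.] [0.6035 0.1446]Traceback (most recent call last):
  File "st.py", line 7, in <module>
    for q in ctrl.landmark_of(cam,k)[:1]:
             ~~~~~~~~~~~~~~~~^^^^^^^
ValueError: it knows: backsaw, bar_front, bar_rear, board, channel, cork_bar, glue_tin, notch_row, saw_guide, shoe_last, stop_face, stop_pointer, stop_push, tag_blue, tag_red, tag_yellow
```

```bash
sed -i 's/index_pin=.08,//;s/^from fit/from h/' st.py; python3 -m handwheel '[[[-0.1,0,0],[0,0,0]],[[-0.2,0,0],[0,0,0]],[[-0.2,0,0],[0,0,0]]]'; python3 -m handwheel '[[[-0.1,0,0],[0,0,0]],[[-0.2,0,0],[0,0,0]],[[-0.2,0,0],[0,0,0]]]'; python3 st.py 2
```

```text
t: 10.28
tool_pos: [0.5276, 0.1486, 0.0349]
tool_rot: [2.136, 2.304, -0.002]
contact_force: [-0.1, -0.0, 0.6]
opening: -0.0004
grip_force: 0.0
t: 10.65
tool_pos: [0.528, 0.1472, 0.0352]
tool_rot: [-2.136, -2.304, 0.001]
contact_force: [-0.3, 0.4, -0.2]
opening: -0.0
grip_force: 0.0
t 10.65
scene stop_pointer 0.87 [276. 234.] [0.6119 0.1383]
scene stop_push 0.69 [292. 212.] [0.5254 0.1392]
scene stop_face 0.41 [241. 207.] [0.5803 0.0036]
scene tag_red 0.58 [275. 231.] [0.6016 0.1289]
scene bar_front 0.8 [239. 198.] [ 0.5556 -0.02  ]
scene bar_rear 0.89 [235.  96.] [ 0.211  -0.2763]
side stop_pointer 0.73 [292. 207.] [0.6077 0.1391]
side stop_push 0.82 [265. 214.] [0.5146 0.1295]
side stop_face 0.96 [273. 219.] [0.5354 0.1136]
side bar_front 0.75 [298. 239.] [ 0.5622 -0.0122]
side bar_rear 0.92 [343. 299.] [ 0.5629 -0.2695]
wrist stop_pointer 0.7 [440. 311.] [0.6094 0.1327]
wrist tag_red 0.81 [427. 304.] [0.6067 0.1319]
```

The stop snapped ahead: force is zero and the pointer agrees with the red tag. I'm backing off, rising and checking.

```bash
python3 -m handwheel '[[[1,0,0],[0,0,0]],[[3,0,-2],[0,0,0]],[[3,0,-8],[0,0,0]],[[3,0,-13.5],[0,0,0]],[[3,0,-13.5],[0,0,0]]]'; python3 st.py 3
python3 -c "
import cv2
a=cv2.imread('pics/wrist3.png')[160:320,200:420];cv2.imwrite('pics/wc3.png',cv2.resize(a,None,fx=3.6,fy=3.6,interpolation=2))"
```

```text
t: 12.32
tool_pos: [0.5294, 0.1787, 0.1771]
tool_rot: [2.13, 2.3, 0.015]
contact_force: [0.9, 0.6, 0.5]
opening: 0.0003
grip_force: 0.0
t 12.325
scene stop_pointer 0.56 [272. 233.] [0.6138 0.1298]
scene stop_push 0.67 [289. 211.] [0.5269 0.1302]
scene stop_face 0.78 [280. 215.] [0.5454 0.1115]
scene tag_red 0.62 [275. 232.] [0.6044 0.1316]
scene bar_front 0.97 [199. 144.] [ 0.4498 -0.246 ]
scene bar_rear 0.83 [235.  95.] [ 0.2066 -0.2777]
side stop_pointer 0.86 [293. 210.] [0.6057 0.1232]
side stop_push 0.88 [265. 211.] [0.5194 0.1483]
side stop_face 0.56 [277. 218.] [0.548  0.1167]
side bar_front 0.91 [292. 313.] [ 0.4332 -0.2705]
side bar_rear 0.78 [343. 298.] [ 0.566  -0.2679]
wrist stop_push 0.63 [275. 250.] [0.5257 0.129 ]
wrist stop_face 0.59 [285. 256.] [0.5366 0.1187]
wrist tag_red 0.72 [360. 248.] [0.6089 0.1359]
```

View pics/wc3.png

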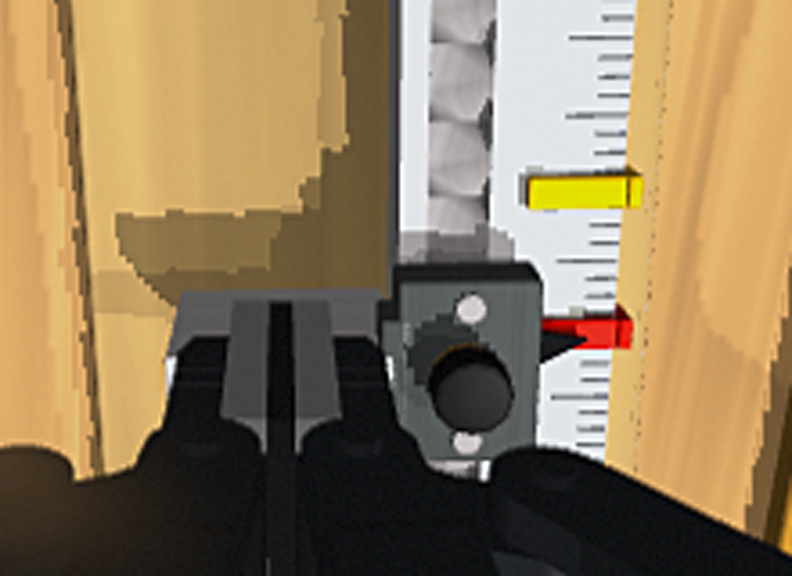

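The pointer in crop wc3, at (585,340), stands at the red tag (~333). Its offset from the tick is the same as when the stop was in notch 240, so the pin is in the red notch. Now over to the loading end.

```bash
python3 -m handwheel '[[[-6,0,0],[0,0,0]],[[-12,0.2,0],[0,0,0]],[[-18,0.4,0],[0,0,0]],[[-24,0.6,0],[0,0,0]],[[-30,0.8,0],[0,0,0]]]'; python3 -m handwheel '[[[-6,0,0],[0,0,0]],[[-12,0,0],[0,0,0]],[[-18,0.2,0],[0,0,0]],[[-20.3,0.2,0],[0,0,0]],[[-20.3,0.2,0],[0,0,0]]]'; python3 st.py 4
```

```text
t: 14.0
tool_pos: [0.5566, -0.1232, 0.1706]
tool_rot: [2.135, 2.304, 0.001]
contact_force: [1.0, 1.1, 0.6]
opening: -0.0003
grip_force: 0.0
t: 14.62
tool_pos: [0.5738, -0.3245, 0.17]
tool_rot: [-2.137, -2.302, -0.0]
contact_force: [-0.1, 0.3, 0.5]
opening: 0.0001
grip_force: 0.0
t 14.625
scene stop_pointer 0.58 [273. 234.] [0.6162 0.1323]
scene stop_push 0.72 [289. 211.] [0.5291 0.1312]
scene stop_face 0.73 [239. 196.] [ 0.5515 -0.0221]
scene tag_red 0.46 [278. 231.] [0.5986 0.1368]
scene bar_front 0.76 [199. 143.] [ 0.4449 -0.2477]
scene bar_rear 0.92 [173. 167.] [ 0.5646 -0.2568]
side stop_pointer 0.83 [296. 211.] [0.6112 0.1128]
side stop_push 0.75 [267. 214.] [0.5209 0.1286]
side stop_face 0.6 [273. 218.] [0.5354 0.1186]
side bar_front 0.91 [299. 242.] [ 0.5602 -0.0266]
side bar_rear 0.95 [342. 299.] [ 0.561  -0.2696]
wrist bar_front 0.8 [146. 116.] [ 0.4503 -0.2559]
wrist bar_rear 0.74 [285. 128.] [ 0.5749 -0.2577]
```

View pics/wrist4.png

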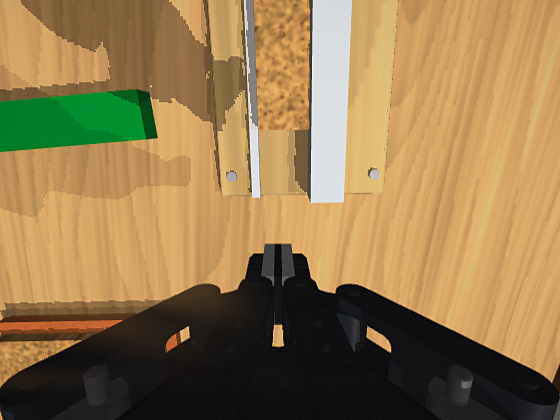

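The wrist picture shows the bar's rear edge at (283,130), the fence front at column 309, the lip at column 257 and the shut fingers at column 278. The green bar's corner at (155,137) is clear of the path.

```bash
python3 - <<'E'
from h import *
T=np.array(ctrl.get_obs()["tool_pos"]);u=np.array([-.0755,.997]);v=np.array([.997,.0755])
for n,px,z in [("rearTop",(283,131),.046),("fence",(310,190),.05),("fence2",(310,20),.05),("lip in",(259,190),.026),("lip2",(253,20),.026),("boardendL",(223,195),.018),("boardendR",(384,193),.018)]:
    X=onz("wrist",px,z);d=(X-T)[:2];print(n,X.round(4),"tool x,y cm",(d@u*100).round(2),(d@v*100).round(2))
E
```

```text
rearTop [ 0.573  -0.2598  0.046 ] tool x,y cm 6.37 0.38
fence [ 0.601  -0.3089  0.05  ] tool x,y cm 1.26 2.81
fence2 [ 0.5871 -0.1751  0.05  ] tool x,y cm 14.7 2.43
lip in [ 0.5544 -0.3175  0.026 ] tool x,y cm 0.75 -1.9
lip2 [ 0.5408 -0.1714  0.026 ] tool x,y cm 15.42 -2.15
boardendL [ 0.5182 -0.3271  0.018 ] tool x,y cm 0.07 -5.59
boardendR [ 0.6797 -0.3129  0.018 ] tool x,y cm 0.26 10.63
```

The lines of both board ends give yaw ≈0.099. I correct the tool yaw by −0.024, shift 0.5 cm sideways, and go down behind the bar.

```bash
python3 -m handwheel '[[[1,0.5,4],[0,0,-0.024]],[[2,0.5,8],[0,0,-0.024]],[[2,0.5,12],[0,0,-0.024]],[[2,0.5,13.5],[0,0,-0.024]],[[2,0.5,13.5],[0,0,-0.024]]]'; python3 -m handwheel '[[[1,0,0],[0,0,0]],[[2,0,0],[0,0,0]],[[2.6,0,0],[0,0,0]],[[3,0,0],[0,0,0]],[[3.4,0,0],[0,0,0]]]'; python3 -m handwheel '[[[0.5,0,0],[0,0,0]],[[1,0,0],[0,0,0]],[[1.5,0,0],[0,0,0]],[[2,0,0],[0,0,0]],[[2.5,0,0],[0,0,0]]]'
```

```text
t: 16.3
tool_pos: [0.5769, -0.303, 0.0345]
tool_rot: [-2.107, -2.328, 0.0]
contact_force: [0.9, 1.1, -0.2]
opening: 0.0001
grip_force: 0.0
t: 16.92
tool_pos: [0.5742, -0.2693, 0.0357]
tool_rot: [2.107, 2.329, -0.0]
contact_force: [-0.1, -0.8, 0.7]
opening: 0.0001
grip_force: 0.4
t: 17.55
tool_pos: [0.5716, -0.2442, 0.0355]
tool_rot: [2.108, 2.329, 0.0]
contact_force: [0.6, -1.3, 1.4]
opening: -0.0
grip_force: 0.8
```

```bash
python3 -m handwheel '[[[0.6,0,0],[0,0,0]],[[1.2,0,0],[0,0,0]],[[1.8,0,0],[0,0,0]],[[2.4,0,0],[0,0,0]],[[3,0,0],[0,0,0]]]';python3 -m handwheel '[[[0.6,0,0],[0,0,0]],[[1.2,0,0],[0,0,0]],[[1.8,0,0],[0,0,0]],[[2.4,0,0],[0,0,0]],[[3,0,0],[0,0,0]]]';python3 -m handwheel '[[[0.5,0,0],[0,0,0]],[[1,0,0],[0,0,0]],[[1.5,0,0],[0,0,0]],[[2,0,0],[0,0,0]],[[2.4,0,0],[0,0,0]]]'; python3 st.py 5
```

```text
t: 18.18
tool_pos: [0.5685, -0.2142, 0.0353]
tool_rot: [-2.108, -2.33, 0.0]
contact_force: [0.2, -1.3, 0.5]
opening: 0.0
grip_force: 0.7
t: 18.8
tool_pos: [0.5654, -0.1843, 0.0352]
tool_rot: [-2.108, -2.33, 0.0]
contact_force: [0.1, -1.6, 1.1]
opening: 0.0
grip_force: 0.6
t: 19.42
tool_pos: [0.5631, -0.1605, 0.0353]
tool_rot: [-2.108, -2.33, -0.0]
contact_force: [0.8, -0.3, 0.3]
opening: 0.0005
grip_force: 0.5
t 19.425
scene stop_pointer 0.59 [274. 233.] [0.611  0.1337]
scene stop_push 0.82 [289. 209.] [0.5233 0.1271]
scene stop_face 0.66 [282. 214.] [0.5407 0.1155]
scene tag_red 0.73 [227. 263.] [0.7471 0.0747]
scene bar_front 0.96 [203. 144.] [ 0.4433 -0.236 ]
scene bar_rear 0.84 [235.  94.] [ 0.2041 -0.2804]
side stop_pointer 0.83 [291. 208.] [0.6033 0.1352]
side stop_push 0.7 [317. 273.] [ 0.543  -0.1755]
side stop_face 0.85 [274. 219.] [0.537  0.1124]
side tag_red 0.32 [300. 218.] [0.6128 0.0819]
side bar_front 0.86 [279. 222.] [0.5448 0.0908]
side bar_rear 0.84 [320. 272.] [ 0.5568 -0.1657]
wrist bar_rear 0.66 [278. 237.] [ 0.5613 -0.1483]
```

View pics/side5.png

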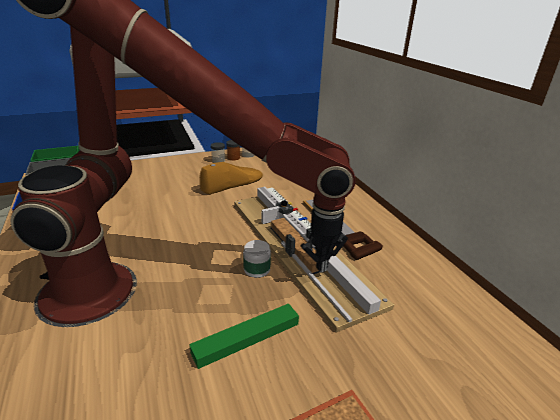

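The side picture shows the bar moved through the guide, front end (279,222), just short of the stop plate at (272,214). I'll slow down and go on until the force rises.

```bash
python3 -m handwheel '[[[0.4,0,0],[0,0,0]],[[0.8,0,0],[0,0,0]],[[1.2,0,0],[0,0,0]],[[1.5,0,0],[0,0,0]],[[1.8,0,0],[0,0,0]]]'; python3 -m handwheel '[[[0.2,0,0],[0,0,0]],[[0.4,0,0],[0,0,0]]]'
```

```text
t: 21.1
tool_pos: [0.5614, -0.1428, 0.0354]
tool_rot: [2.107, 2.33, -0.0]
contact_force: [0.1, -1.0, -0.3]
opening: -0.0
grip_force: 0.5
t: 21.35
tool_pos: [0.561, -0.1389, 0.0354]
tool_rot: [2.108, 2.33, -0.0]
contact_force: [0.7, -1.1, 0.7]
opening: -0.0004
grip_force: 0.5
```

```bash
python3 -m handwheel '[[[0.15,0,0],[0,0,0]],[[0.3,0,0],[0,0,0]]]'
```

```text
t: 21.6
tool_pos: [0.5607, -0.136, 0.0354]
tool_rot: [2.108, 2.33, 0.0]
contact_force: [0.7, -1.7, 0.4]
opening: -0.0
grip_force: 0.6
```

```bash
python3 -m handwheel '[[[0.1,0,0],[0,0,0]],[[0.2,0,0],[0,0,0]]]'
```

```text
t: 21.85
tool_pos: [0.5605, -0.134, 0.0354]
tool_rot: [2.108, 2.33, 0.0]
contact_force: [0.5, -0.5, 0.9]
opening: -0.0
grip_force: 0.6
```

```bash
python3 -m handwheel '[[[0.1,0,0],[0,0,0]],[[0.2,0,0],[0,0,0]]]'
```

```text
t: 22.1
tool_pos: [0.5603, -0.132, 0.0354]
tool_rot: [2.108, 2.33, -0.0]
contact_force: [-1.1, -1.4, 0.9]
opening: 0.0002
grip_force: 0.7
```

```bash
python3 -m handwheel '[[[0.1,0,0],[0,0,0]]]'
```

```text
t: 22.22
tool_pos: [0.5603, -0.1316, 0.0354]
tool_rot: [2.106, 2.329, -0.001]
contact_force: [0.1, -5.4, -0.1]
opening: -0.0003
grip_force: 2.5
```

Contact, 5.4 N. I hold once, then read.

```bash
python3 -m handwheel '[[[0,0,0],[0,0,0]]]'; python3 st.py 6; python3 -c "
from station import ctrl
print(ctrl.get_obs()['contact_force'])
import cv2,numpy as np
f=lambda n,r,c,r2,c2:cv2.resize(cv2.imread(n)[r:r2,c:c2],(400,400),interpolation=2)
cv2.imwrite('pics/c6.png',np.hstack([f('pics/scene6.png',180,230,260,310),f('pics/side6.png',180,240,260,320)]))"
```

```text
t: 22.35
tool_pos: [0.5602, -0.1316, 0.0354]
tool_rot: [2.107, 2.329, -0.001]
contact_force: [1.3, -5.2, -0.3]
opening: -0.0002
grip_force: 2.2
t 22.35
scene stop_pointer 0.71 [274. 232.] [0.6085 0.1318]
scene stop_push 0.62 [291. 212.] [0.5271 0.1358]
scene stop_face 0.7 [281. 214.] [0.5421 0.1131]
scene tag_red 0.54 [279. 234.] [0.6039 0.1439]
scene bar_front 0.74 [285. 211.] [0.5274 0.1155]
scene bar_rear 0.68 [191. 181.] [ 0.5793 -0.1759]
side stop_pointer 0.61 [295. 206.] [0.6181 0.1388]
side stop_push 0.54 [266. 214.] [0.5169 0.1338]
side stop_face 0.78 [274. 216.] [0.5434 0.1309]
side bar_front 0.77 [276. 218.] [0.546  0.1149]
side bar_rear 0.87 [312. 264.] [ 0.5523 -0.1299]
wrist bar_rear 0.85 [280. 238.] [ 0.5592 -0.1195]
[-0.2562398  -4.77691282  0.31844158]
```

View pics/c6.png

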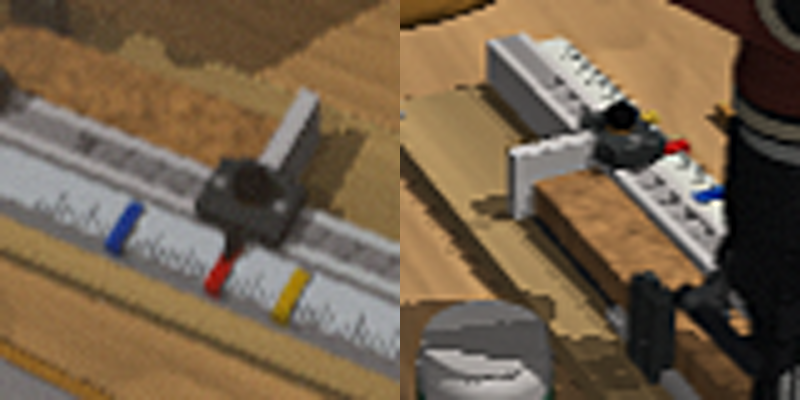

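Both views show the bar flush against the stop plate, left (275,140) and right (535,185), with the pointer at the red tag (225,255). Backing off and handing in.

```bash
python3 -m handwheel '[[[-0.5,0,0],[0,0,0]],[[-2,0,0],[0,0,0]],[[-4,0,-2],[0,0,0]],[[-4,0,-8],[0,0,0]],[[-4,0,-12],[0,0,0]]]'; python3 -m handwheel '[[[0,0,0],[0,0,0]],[[0,0,0],[0,0,0]]]'; python3 st.py 7; python3 -c "
from station import ctrl
print(ctrl.finish_job())"
```

```text
t: 24.02
tool_pos: [0.5654, -0.1728, 0.1599]
tool_rot: [2.106, 2.325, 0.003]
contact_force: [0.9, 0.2, 0.2]
opening: -0.0001
grip_force: 0.0
t: 24.28
tool_pos: [0.5641, -0.1716, 0.1559]
tool_rot: [2.108, 2.329, 0.0]
contact_force: [-0.2, -0.1, -0.3]
opening: 0.0001
grip_force: 0.0
t 24.275
scene stop_pointer 0.9 [276. 234.] [0.6111 0.1397]
scene stop_push 0.84 [288. 210.] [0.5266 0.1261]
scene stop_face 0.8 [282. 214.] [0.5424 0.1146]
scene bar_front 0.69 [199. 145.] [ 0.4518 -0.2428]
scene bar_rear 0.71 [211. 185.] [ 0.5616 -0.1168]
side stop_pointer 0.78 [292. 207.] [0.6081 0.1369]
side stop_push 0.68 [268. 214.] [0.5215 0.1284]
side stop_face 0.54 [275. 222.] [0.5324 0.0945]
side bar_front 0.66 [275. 220.] [0.5381 0.1041]
side bar_rear 0.68 [191. 355.] [ 0.2021 -0.3035]
wrist bar_front 0.75 [155. 265.] [ 0.4511 -0.2447]
wrist bar_rear 0.96 [275. 146.] [ 0.5564 -0.1207]
the job is handed in; nothing more can be done
None
```

The job is handed in at about 24 s, with no verdict returned: by the pictures and contact forces, the stop's pin is in the red-tag notch (y = 140 mm), the cork bar was pushed flush against the stop at about 5 N, and the arm is clear of everything.

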